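Chock the rocking bolt chest

TASK

The bolt chest rocks because its foot under the yellow-marked corner is short. Push the wooden wedge along the bench, thin end first, under that foot until it is snug and the chest stays level, then press down on the yellow corner firmly with a fingertip (about 6 N) to prove that it no longer rocks. Do not lift the wedge or the chest, do not shift the chest, leave the other parts alone, and finish clear of everything with the wedge still snug.

Things in the scene. Friction and masses are not known exactly. Their poses are not given: they have to be found in the camera images.
- chest: Blue steel bolt chest, about 4 kg, loose: lid 216 (x) x 256 (y) mm, flat top 96 mm above the bench, body's underside 28 mm above it. Four rubber feet, radius 14 mm (three ball-ended, the short one flat), at x = +-90, y = +-110 mm; the one at x = -90, y = +110 (near left) is short. Stands level. Origin: centre of the footprint at bench level; x away from the robot at yaw 0, z up.
- short_foot (a point): On the axis of the short foot, 6 mm above the bench. Its sole hangs 6 to 10 mm above the bench (differs each time). Some 2 to 5 N pressed down on this corner dips it until the sole meets the bench (a 2 to 4 degree rock); released, the chest comes back level.
- corner_top (a point): Point on the chest's flat top straight above the short foot, 96 mm above the bench, in the yellow square (50 x 50 mm) that marks the corner: press here.
- wedge: Loose light-wood wedge, 0.12 kg, 120 mm long (x), 64 mm wide (y), flat underside; the top slopes evenly from 3 mm at the thin end (x = +60 mm) to 19 mm at the thick upright back (x = -60 mm). It lies before the short foot, thin end roughly towards it. Origin: centre of the underside.
- wedge_back (a point): Middle of the wedge's upright back face (64 x 19 mm), 9.5 mm above the bench: push here, towards the wedge's +x. It slides with 1 to 1.5 N; once it bears on the foot the push force climbs steeply; 5 to 8 N leaves it snug, and friction keeps it there.
- piston: Bystander: scuffed steel tensioner piston standing upright, 48 mm diameter, 64 mm tall; origin under its centre.
- retainer: Bystander: bronze seal retainer ring lying flat, 84 mm outside, 56 mm bore, 14 mm thick; origin under its centre.
- roller: Bystander: white ceramic bearing roller standing upright, 34 mm diameter, 45 mm tall; origin under its centre.
- stud: Bystander: black-oxide stud bolt 160 mm long with two nuts on it, lying along its x axis, 26 mm tall; origin under its middle.
There are look-alikes about, which are no part of the job. What is shaped like the wedge but purple or turquoise is not meant.

How it is judged:
On the way, in this order (a step that is already met when the one before it is completed fails the run):
1. the wedge's thin end is under the short foot (x of short_foot in the frame of wedge between -0.06 and 0.066 m and y of short_foot in the frame of wedge between -0.035 and 0.035 m), for 0.1 s.
2. the yellow corner is pressed down with the fingers, the wedge takes the load and the chest does not rock (contact force between the fingers and chest above 3.5 N and contact force between wedge and chest above 1.5 N and horizontal distance between the grasp point and corner_top below 0.05 m and angle between chest's own z axis and vertical below 0.012 rad), for 0.2 s.
At the end, for the whole second after the job is handed in: The wedge lies on the bench under the short foot and bears on it (over 0.3 N), the chest is level within 0.7 degrees and within 20 mm of where it stood, everything is at rest, and the other parts have moved less than 20 mm (all of step 1 and contact force between wedge and chest above 0.3 N and angle between chest's own z axis and vertical below 0.012 rad and height (world z) of wedge below 0.006 m and distance of each of chest, piston, retainer, roller, stud from where it was at the start of the episode below 0.02 m and linear speed of each of chest, wedge below 0.01 m/s); the robot touches nothing.
It fails at once if the wedge is lifted (height (world z) of wedge above 0.02 m).
It fails at once if the chest is lifted (height (world z) of chest above 0.015 m).
It fails at once if the chest is shoved more than 30 mm (distance of chest from where it was at the start of the episode above 0.03 m).
It fails at once if a bystander part is disturbed (distance of any of piston, retainer, roller, stud from where it was at the start of the episode above 0.02 m).
It also fails if it takes over 48 s, if anything falls off the work surface, if the arm or the gripper's body presses on something with over 40 N, if the wrist force passes 120 N, or if a joint passes its speed limit or range.

ROBOT

A 6-joint arm with a two-finger parallel gripper is mounted at the origin on the work surface. World frame = base frame: x ahead of the robot, y to its left, z up, the work surface at z = 0. Lengths are in m, angles in rad, forces in N, time in s.
With the tool pointing down it reaches from about 0.25 to 0.725 m from the base axis. Payload 4 kg.
Tool frame: the origin (TCP) lies midway between the tips of the shut fingers; the grasp point (between the pads) lies 19 mm behind it (bot.grasp_offset is the distance from the TCP to the grasp point, in m); z points along the fingers, y is the direction in which the jaws open and shut (so a half turn about z gives the same grasp; the last joint's range is limited). The gripper opens to 85 mm and grips with 20 to 120 N. Pads are 22 mm wide; open, the fingers measure 114 mm over their backs; the gripper's body (76 mm by 85 mm) begins 54 mm behind the grasp point. The pads swing forward as they close: fully open they stand 13 mm farther back than shut.
Start: joints at [1.256, 0.241, 0.005, 1.335, 0, 1.571], TCP at [0.155, 0.475, 0.231] pointing down, gripper open.
Joint ranges: [-2.72, 2.72], [-1.05, 1.87], [-1.09, 1.28], [-1.99, 2.15], [-1.42, 1.44], [-3.14, 3.14]. Speed limits (rad/s): [2.79, 2.79, 3.14, 3.14, 3.14, 3.14].

INTERFACE

Orientations are given as a unit quaternion [x, y, z, w].
In Python, from workcell import sensors, optics, bot gives the robot as it stands.
- The arm moves only by the tool apply_moves, never from a script. Its argument "plan" is one flat list of numbers, 6 for each row, row after row: the shift along the tool's x, y, z in m, then the turn, a rotation vector about the tool's x, y, z in rad. In form: [tx, ty, tz, ax, ay, az, tx, ty, tz, ax, ay, az, ...]. A call has 1 to 12 rows; each row is the pose to reach, as a shift and turn from the pose commanded when the call began, along the tool's axes at that moment; what a row does not reach only later rows make up. A row lasts 1/12 s, in which the tool goes at most 41.7 mm and 7.16 degrees, less where a joint would pass 70% of its speed; a pose out of reach is approached as far as the arm can. A call with a gripper value outside its range is refused whole. "grip" is the finger opening in m, from 0 to 0.0854, set as the call begins (left out, the last holds). The fingers move at their own pace and stop on an object; the grip force is fixed at half the most. Time passes only in rows, so rows that repeat a pose let the fingers close. It gives the time, the measured TCP pose, the force and the opening at its end, in the units of the state.
- sensors.get_obs(): the state, without advancing time (a new reading comes with each control period).
- optics.camera(name): name is "side" or "top"; returns a dict with "pixels" (400x640x3 uint8, red, green, blue), "fx", "fy", "cx", "cy" (pixels), "pose" (4x4, takes a point from camera to world coordinates). Camera axes: x right, y up, looking along -z (the intrinsics and any distortion apply to the point x, -y, -z); pixel columns grow to the right and rows downward; lengths in m; the calibration is good to about 2 mm. A picture is of the moment at which its call begins. There is no depth.
- bot.job_done(): hands the job in, once; it reports no verdict.
The state is a dict: "clock": time; "joint_pos": joint angles; "joint_vel": joint speeds; "tau": joint torques, N m; "eef_pos": TCP position; "tool_rot": TCP orientation; "ft_force": force on the tool from outside, world axes, zero at the start; "ft_torque": the same for the moment, N m; "grip_width": finger opening in m.
Only numpy, scipy, OpenCV 4.12 (cv2) and the standard library are available. Lean on these libraries where they do the work, as an engineer would, in place of code of your own. Each camera call takes 0.05 s, during which the arm holds its last target.

## Working session

There is one attempt and no reset: what is moved stays moved. The work goes in short steps, Python scripts to look and compute and a tool call to move; the robot and the scene stay as the last step left them, time stands still between calls to the robot, and variables do not carry over. Pictures are saved under pics/ and viewed, and the job is handed in when it is done.

Besides the shell and the picture viewer there is one more tool, called after ">>>" as name(argument=value, ...) on one line, values as JSON. apply_moves: Moves the arm, as the interface text tells. Its arguments: {"type":"object","properties":{"plan":{"type":"array","items":{"type":"number"}},"grip":{"type":"number"}},"required":["plan"]}

```bash
mkdir -p pics; ls; python3 - <<'E'
from workcell import sensors, optics, bot
import cv2
for n in ("side","top"):
    c=optics.camera(n); cv2.imwrite(f"pics/{n}0.png",c["pixels"][:,:,::-1]); print(n,{k:v for k,v in c.items() if k!="pixels"})
print(sensors.get_obs(), bot.grasp_offset)
E
```

```text
pics
side {'fx': 508.2739399292801, 'fy': 508.2739399292801, 'cx': 324.6859246889205, 'cy': 204.90536243170638, 'pose': array([[-0.97481965,  0.13770892, -0.17539359,  0.27546753],
       [-0.22289284, -0.57794145,  0.78504934,  1.10685024],
       [ 0.00674107,  0.80437549,  0.59408301,  0.96158863],
       [ 0.        ,  0.        ,  0.        ,  1.        ]])}
top {'fx': 518.615844509792, 'fy': 518.615844509792, 'cx': 317.36229249345655, 'cy': 196.450145334081, 'pose': array([[ 0.00318989,  0.98016947, -0.19813541,  0.23585292],
       [-0.99998542,  0.00226354, -0.00490167, -0.05405609],
       [-0.00435598,  0.19814816,  0.9801624 ,  1.7179244 ],
       [ 0.        ,  0.        ,  0.        ,  1.        ]])}
{'clock': 0.1, 'joint_pos': array([ 1.25602222e+00,  2.41313946e-01,  3.85697871e-03,  1.33522911e+00,
       -2.31635013e-05,  1.57078266e+00]), 'joint_vel': array([-0.00056811,  0.00037258,  0.00144581,  0.00018685,  0.00175803,
        0.00056348]), 'tau': array([-5.52815470e-05, -3.73138511e+01,  2.53009665e+01,  1.08334981e-02,
       -3.81546374e-05,  1.15106623e-06]), 'eef_pos': array([0.1546285 , 0.47488116, 0.23051308]), 'tool_rot': array([ 1.56731264e-01,  9.87640834e-01, -9.35011235e-04, -1.36665752e-04]), 'ft_force': array([ 0.0407049 ,  0.58369363, -0.06752157]), 'ft_torque': array([-0.00327354,  0.00441523, -0.01086157]), 'grip_width': 0.08538739531943004} 0.0187
```

View pics/side0.png

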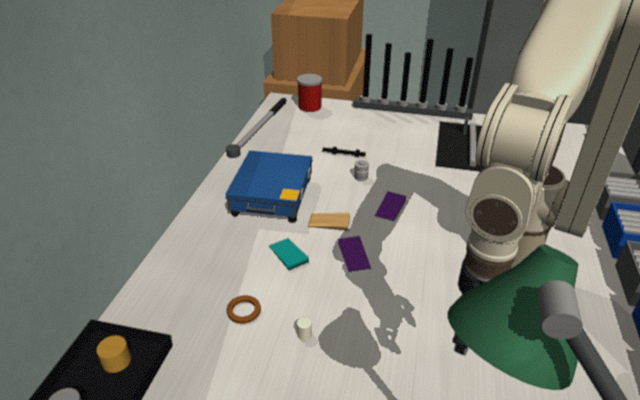

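View pics/top0.png

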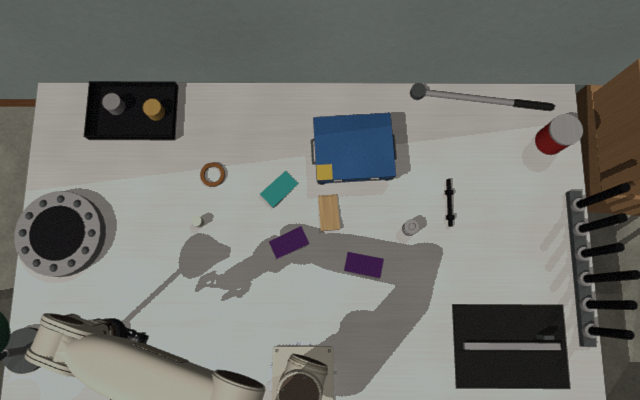

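The side view shows the chest at about (270,185) with its yellow corner at (290,195), and the wooden wedge at (330,221). In the top view the wedge is at about (330,212) and the yellow square at (325,172). Next I measure them with masks.

```bash
cat > h.py <<'E'
import numpy as np, cv2
from workcell import sensors, optics, bot
def ray(c,u,v):
    d=np.array([(u-c["cx"])/c["fx"],-(v-c["cy"])/c["fy"],-1.0]); return c["pose"][:3,3],c["pose"][:3,:3]@d
def onz(c,u,v,z):
    o,d=ray(c,u,v); return o+d*(z-o[2])/d[2]
def proj(c,p):
    q=c["pose"][:3,:3].T@(np.asarray(p)-c["pose"][:3,3]); return np.array([c["cx"]+c["fx"]*q[0]/-q[2], c["cy"]-c["fy"]*q[1]/-q[2]])
def mask(c,lo,hi,roi):
    hsv=cv2.cvtColor(c["pixels"],cv2.COLOR_RGB2HSV); m=cv2.inRange(hsv,lo,hi); r=np.zeros_like(m); x0,y0,x1,y1=roi; r[y0:y1,x0:x1]=m[y0:y1,x0:x1]; return r
def big(m):
    cs,_=cv2.findContours(m,cv2.RETR_EXTERNAL,cv2.CHAIN_APPROX_NONE); return max(cs,key=cv2.contourArea)
E
python3 - <<'E'
from h import *
np.set_printoptions(precision=4,suppress=True)
t=optics.camera("top"); s=optics.camera("side")
for c,n,r,pts in((t,"top",(290,90,420,250),[(330,212),(325,172),(350,150),(340,212)]),(s,"side",(210,130,370,260),[(330,221),(290,195)])):
    x0,y0,x1,y1=r
    cv2.imwrite(f"pics/{n}_crop.png",cv2.resize(c["pixels"][y0:y1,x0:x1,::-1],None,fx=5 if n=="side" else 3.7,fy=5 if n=="side" else 3.7,interpolation=cv2.INTER_CUBIC)[:600,:800])
    hsv=cv2.cvtColor(c["pixels"],cv2.COLOR_RGB2HSV)
    for u,v in pts: print(n,u,v,hsv[v,u])
E
```

```text
top 330 212 [ 17 107 153]
top 325 172 [ 23 158 163]
top 350 150 [106 160 113]
top 340 212 [ 40  12 125]
side 330 221 [ 17 134 181]
side 290 195 [ 23 242 210]
```

View pics/top_crop.png

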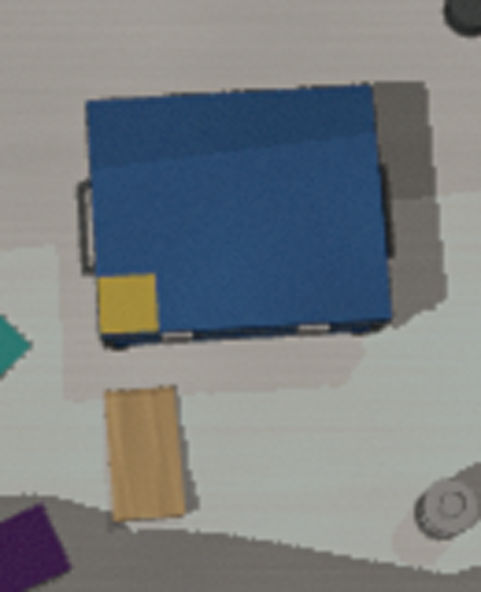

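View pics/side_crop.png

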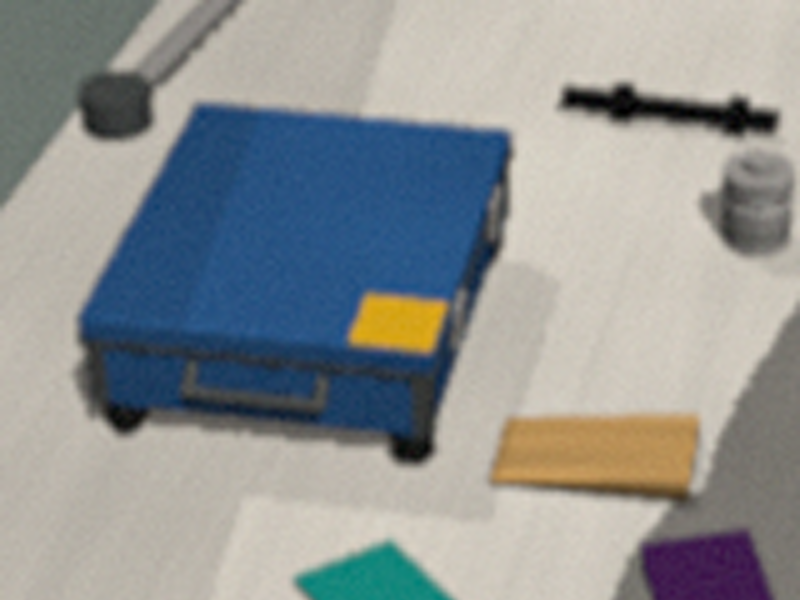

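The crops show the wedge almost in line with the yellow corner. Its thin end faces the foot, with a gap of about 70 mm between them. Next I fit both.

```bash
cat > meas.py <<'E'
from h import *
np.set_printoptions(precision=4,suppress=True)
def quad(cnt):
    h=cv2.convexHull(cnt); 
    return cv2.approxPolyN(h,4)[0].reshape(-1,2).astype(float) if hasattr(cv2,"approxPolyN") else cv2.boxPoints(cv2.minAreaRect(h))
def run():
    out={}
    for n,wr,yr,br in(("top",(300,185,355,250),(305,155,345,190),(300,100,405,190)),("side",(300,195,365,240),(270,180,310,206),(215,145,320,220))):
        c=optics.camera(n)
        y=big(mask(c,(18,110,100),(30,255,255),yr)); q=quad(y); m=cv2.moments(y); cen=onz(c,m["m10"]/m["m00"]+.0,m["m01"]/m["m00"],.096)
        print(n,"yellow cen",cen,"quad",[onz(c,*p,.096)[:2].round(4).tolist() for p in q])
        w=big(mask(c,(10,60,80),(22,255,255),wr)); q=quad(w); m=cv2.moments(w)
        print(n,"wedge px",q.round(1).tolist(), "cen z.01",onz(c,m["m10"]/m["m00"],m["m01"]/m["m00"],.01))
        print("   z19",[onz(c,*p,.019)[:2].round(4).tolist() for p in q],"z3",[onz(c,*p,.003)[:2].round(4).tolist() for p in q])
        b=cv2.bitwise_or(mask(c,(98,90,60),(115,255,255),br),mask(c,(18,110,100),(30,255,255),br))
        q=quad(big(b)); print(n,"lid px",q.round(1).tolist(),"z96",[onz(c,*p,.096)[:2].round(4).tolist() for p in q])
if __name__=="__main__": run()
E
python3 meas.py
```

```text
top yellow cen [ 0.6446 -0.0669  0.096 ] quad [[0.621, -0.0896], [0.6209, -0.0446], [0.6674, -0.0444], [0.6708, -0.0897]]
top wedge px [[337.0, 195.0], [340.0, 229.0], [320.0, 230.0], [318.0, 195.0]] cen z.01 [ 0.5268 -0.0832  0.01  ]
   z19 [[0.5844, -0.1112], [0.4699, -0.1206], [0.4664, -0.0546], [0.5842, -0.0477]] z3 [[0.5877, -0.1117], [0.4721, -0.1212], [0.4686, -0.0546], [0.5875, -0.0476]]
top lid px [[396.0, 176.0], [317.0, 183.0], [312.0, 117.0], [390.0, 113.0]] z96 [[0.6314, -0.2985], [0.6077, -0.0446], [0.8306, -0.0274], [0.8449, -0.2845]]
side yellow cen [ 0.6446 -0.0648  0.096 ] quad [[0.6223, -0.0922], [0.6174, -0.041], [0.6682, -0.0391], [0.6717, -0.0912]]
side wedge px [[350.0, 213.0], [347.0, 230.0], [307.0, 226.0], [311.0, 213.0]] cen z.01 [ 0.5251 -0.078   0.01  ]
   z19 [[0.4692, -0.1161], [0.4626, -0.0333], [0.5812, -0.0244], [0.5851, -0.0885]] z3 [[0.4725, -0.1368], [0.4658, -0.0527], [0.5864, -0.0436], [0.5904, -0.1088]]
side lid px [[316.0, 157.0], [294.0, 217.0], [216.0, 209.0], [249.0, 150.0]] z96 [[0.6178, -0.2886], [0.6013, 0.0378], [0.8258, 0.0533], [0.8468, -0.2801]]
```

```bash
cat >> h.py <<'E'
from scipy.spatial.transform import Rotation as R
def st(): 
    o=sensors.get_obs(); r=R.from_quat(o["tool_rot"]); X=r.as_matrix()[:,0]
    print("t",round(o["clock"],2),"p",o["eef_pos"].round(4),"yawx",round(np.arctan2(X[1],X[0]),4),"tilt",np.arccos(-r.as_matrix()[2,2]).round(4),"j",o["joint_pos"].round(3),"F",o["ft_force"].round(2),"g",round(o["grip_width"],4)); return o
def go(p,yaw):
    o=st(); r=R.from_quat(o["tool_rot"]); g=R.from_matrix(np.array([[np.cos(yaw),np.sin(yaw),0],[np.sin(yaw),-np.cos(yaw),0],[0,0,-1]]))
    print("shift",r.inv().apply(np.array(p)-o["eef_pos"]).round(4),"rot",(r.inv()*g).as_rotvec().round(4))
E
python3 - <<'E'
from h import *
go([.30,.20,.231],3.02)
E
```

```text
t 0.3 p [0.1548 0.4752 0.231 ] yawx 2.8268 tilt 0.0007 j [1.256 0.241 0.005 1.335 0.    1.571] F [-0.01  0.05  0.25] g 0.0858
shift [-2.233e-01 -2.167e-01  2.000e-04] rot [-7.000e-04 -1.000e-04 -1.932e-01]
```

>>> apply_moves(plan=[-0.223,-0.217,0,0,0,-0.193,-0.223,-0.217,0,0,0,-0.193,-0.223,-0.217,0,0,0,-0.193,-0.223,-0.217,0,0,0,-0.193,-0.223,-0.217,0,0,0,-0.193,-0.223,-0.217,0,0,0,-0.193,-0.223,-0.217,0,0,0,-0.193,-0.223,-0.217,0,0,0,-0.193,-0.223,-0.217,0,0,0,-0.193,-0.223,-0.217,0,0,0,-0.193], grip=0.024)

```text
clock: 1.13
eef_pos: [0.3001, 0.1992, 0.2315]
tool_rot: [0.063, 0.998, 0.0, 0.0]
ft_force: [-0.1, -0.3, 0.5]
grip_width: 0.024
```

```bash
python3 - <<'E'
from h import *
go([.41,-.091,.12],3.208)
E
```

```text
t 1.13 p [0.3001 0.1992 0.2315] yawx 3.0163 tilt 0.0007 j [ 0.586 -0.039 -0.31   1.299  0.     0.711] F [-0.07 -0.3   0.53] g 0.024
shift [-0.1453 -0.2743  0.1113] rot [ 0.0007  0.0002 -0.1917]
```

>>> apply_moves(plan=[-0.145,-0.274,0.111,0,0,-0.192,-0.145,-0.274,0.111,0,0,-0.192,-0.145,-0.274,0.111,0,0,-0.192,-0.145,-0.274,0.111,0,0,-0.192,-0.145,-0.274,0.111,0,0,-0.192,-0.145,-0.274,0.111,0,0,-0.192,-0.145,-0.274,0.111,0,0,-0.192,-0.145,-0.274,0.111,0,0,-0.192,-0.145,-0.274,0.111,0,0,-0.192,-0.145,-0.274,0.111,0,0,-0.192,-0.145,-0.274,0.111,0,0,-0.192])

```text
clock: 2.05
eef_pos: [0.4101, -0.0886, 0.1199]
tool_rot: [-0.035, 0.999, 0.001, -0.001]
ft_force: [0.0, -0.1, 0.4]
grip_width: 0.0238
```

```bash
python3 - <<'E'
from h import *
go([.435,-.0897,.008],3.208)
for n in ("top","side"):
    c=optics.camera(n); o=sensors.get_obs(); print(n,proj(c,o["eef_pos"]))
    cv2.imwrite(f"pics/{n}1.png",c["pixels"][:,:,::-1])
    u,v=map(int,proj(c,o["eef_pos"])); cv2.imwrite(f"pics/{n}1c.png",cv2.resize(c["pixels"][v-60:v+60,u-80:u+80,::-1],None,fx=4,fy=4))
E
```

```text
t 2.05 p [ 0.4101 -0.0886  0.1199] yawx -3.0711 tilt 0.002 j [-2.130e-01  1.730e-01 -3.890e-01  1.011e+00  1.000e-03 -2.840e-01] F [ 0.04 -0.08  0.41] g 0.0238
shift [-0.0249 -0.003   0.1119] rot [ 0.0013 -0.0015  0.0041]
top [330.82552406 243.71043514]
side [369.65573017 193.57730192]
```

View pics/side1c.png

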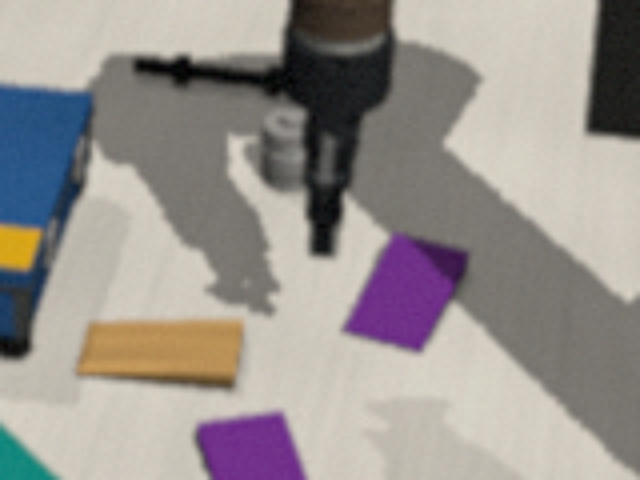

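The tip is clear of the purple look-alikes, about 40 mm behind the wedge's back. Next I lower it.

>>> apply_moves(plan=[-0.022,-0.003,0.05,0,0,0.004,-0.022,-0.003,0.09,0,0,0.004,-0.022,-0.003,0.105,0,0,0.004,-0.022,-0.003,0.109,0,0,0.004,-0.022,-0.003,0.112,0,0,0.004,-0.022,-0.003,0.112,0,0,0.004])

```text
clock: 2.65
eef_pos: [0.4329, -0.0901, 0.0092]
tool_rot: [-0.034, 0.999, -0.0, 0.0]
ft_force: [-1.0, 0.3, 0.6]
grip_width: 0.0243
```

```bash
python3 - <<'E'
from h import *
go([.455,-.0886,.008],3.21)
for n in ("top","side"):
    c=optics.camera(n); o=sensors.get_obs(); u,v=map(int,proj(c,o["eef_pos"])); print(n,u,v); cv2.imwrite(f"pics/{n}2c.png",cv2.resize(c["pixels"][v-60:v+60,u-80:u+80,::-1],None,fx=5,fy=5))
E
```

```text
t 2.65 p [ 0.4329 -0.0901  0.0092] yawx -3.0735 tilt 0.0008 j [-0.205  0.365 -0.48   0.725  0.    -0.273] F [-1.    0.3   0.62] g 0.0243
shift [-0.0221 -0.      0.0012] rot [-0.0001  0.0008 -0.0003]
top 330 240
side 359 221
```

View pics/side2c.png

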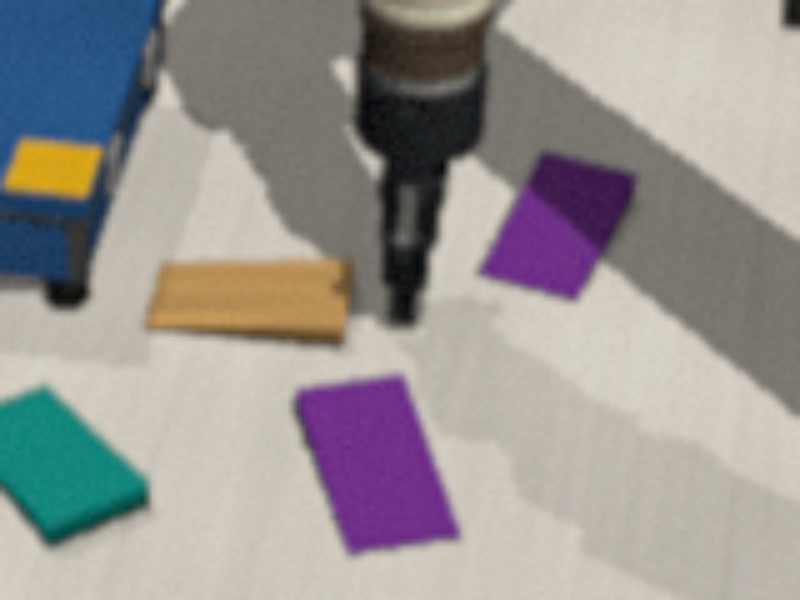

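View pics/top2c.png

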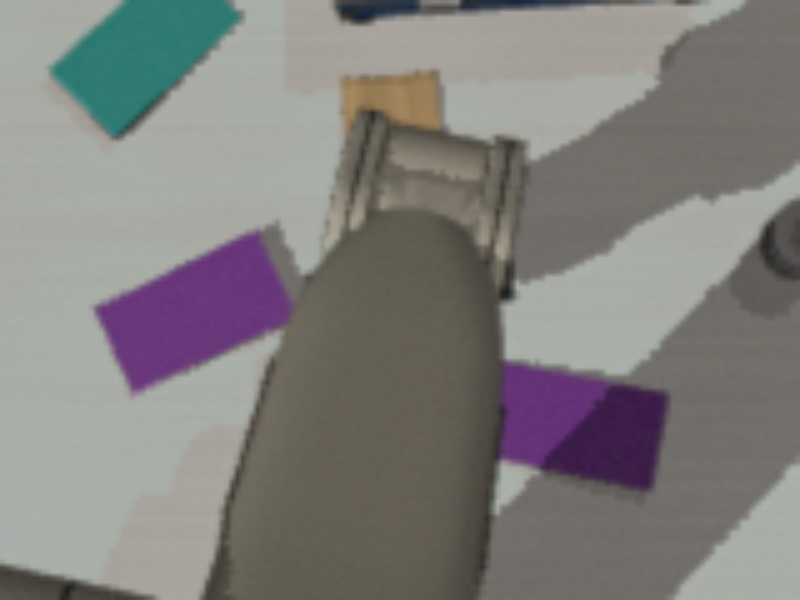

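>>> apply_moves(plan=[-0.006,0,0.002,0,0,0,-0.012,0,0.002,0,0,0,-0.018,0,0.002,0,0,0,-0.0235,0,0.002,0,0,0,-0.0285,-0.0001,0.002,0,0,-0.013,-0.0335,-0.0002,0.002,0,0,-0.026,-0.0385,-0.0001,0.002,0,0,-0.039,-0.0435,0,0.002,0,0,-0.052,-0.0485,0.0001,0.002,0,0,-0.065,-0.0535,0.0003,0.002,0,0,-0.078,-0.0535,0.0003,0.002,0,0,-0.078])

```text
clock: 3.67
eef_pos: [0.4875, -0.0871, 0.0064]
tool_rot: [-0.073, 0.997, -0.0, 0.001]
ft_force: [-0.4, 0.6, -0.6]
grip_width: 0.0239
```

```bash
cat > look.py <<'E'
from h import *; import sys
k=sys.argv[1]; st()
for n,roi in (("side",(205,185,365,285)),("top",(270,140,400,240))):
    c=optics.camera(n); x0,y0,x1,y1=roi; cv2.imwrite(f"pics/{n}{k}.png",cv2.resize(c["pixels"][y0:y1,x0:x1,::-1],None,fx=5,fy=5,interpolation=cv2.INTER_CUBIC))
E
python3 look.py a
```

```text
t 3.67 p [ 0.4875 -0.0871  0.0064] yawx -2.9963 tilt 0.0019 j [-0.177  0.45  -0.344  0.775  0.    -0.322] F [-0.41  0.59 -0.6 ] g 0.0239
```

View pics/sidea.png

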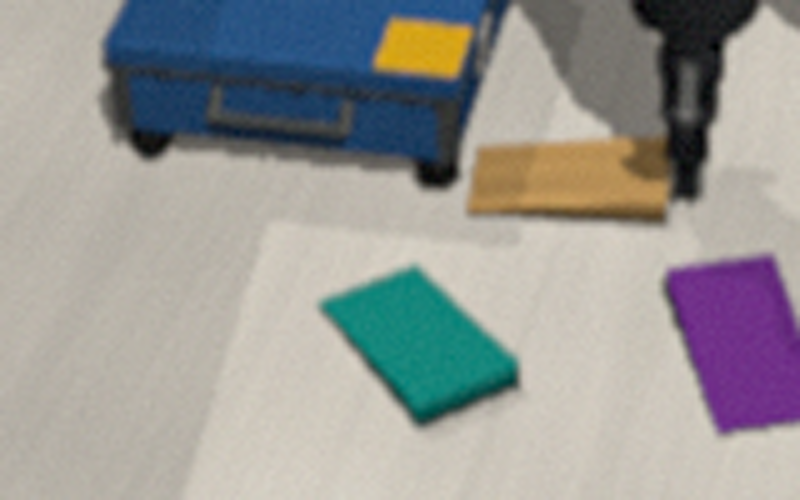

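View pics/topa.png

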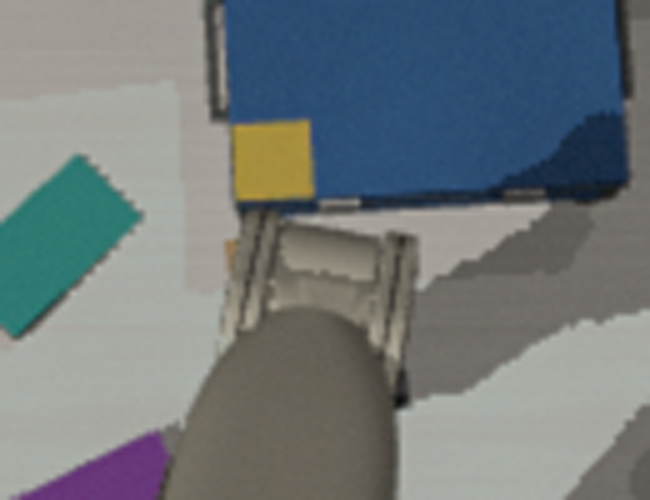

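```bash
python3 - <<'E'
from h import *
np.set_printoptions(precision=4,suppress=True)
c=optics.camera("side"); f=lambda u,v,z: onz(c,205+u/5,185+v/5,z)
print("FL",f(468,213,.0015),"FR",f(480,146,.003),"BLbot",f(667,221,0),"foot c @8",f(437,180,.008), "BLtop",f(670,203,.019))
print("foot pred px",(proj(c,[.638,-.06,.008])-[205,185])*5, "yellow",f(424,48,.096))
E
```

```text
FL [ 0.6094 -0.0321  0.0015] FR [ 0.619  -0.0957  0.003 ] BLbot [ 0.4922 -0.0541  0.    ] foot c @8 [ 0.6338 -0.0507  0.008 ] BLtop [ 0.4896 -0.0481  0.019 ]
foot pred px [434.472  169.7919] yellow [ 0.6424 -0.063   0.096 ]
```

The side view shows the wedge's thin end now just short of the foot (front edge at about crop x 470–480, foot at 437). It points at the foot to within about 4 mm. I carry on pushing.

>>> apply_moves(plan=[-0.003,0,0,0,0,-0.005,-0.006,0,0,0,0,-0.01,-0.009,0.0001,0,0,0,-0.015,-0.012,0.0001,0,0,0,-0.02,-0.015,0.0002,0,0,0,-0.02,-0.018,0.0002,0,0,0,-0.02,-0.021,0.0003,0,0,0,-0.02,-0.024,0.0003,0,0,0,-0.02])

```text
clock: 4.48
eef_pos: [0.5098, -0.0833, 0.0063]
tool_rot: [-0.082, 0.997, 0.0, -0.0]
ft_force: [-1.6, 0.4, -0.1]
grip_width: 0.0239
```

```bash
python3 look.py b
```

```text
t 4.48 p [ 0.5098 -0.0833  0.0063] yawx -2.9773 tilt 0.0002 j [-0.162  0.484 -0.284  0.803 -0.    -0.326] F [-1.62  0.35 -0.07] g 0.0239
```

View pics/sideb.png

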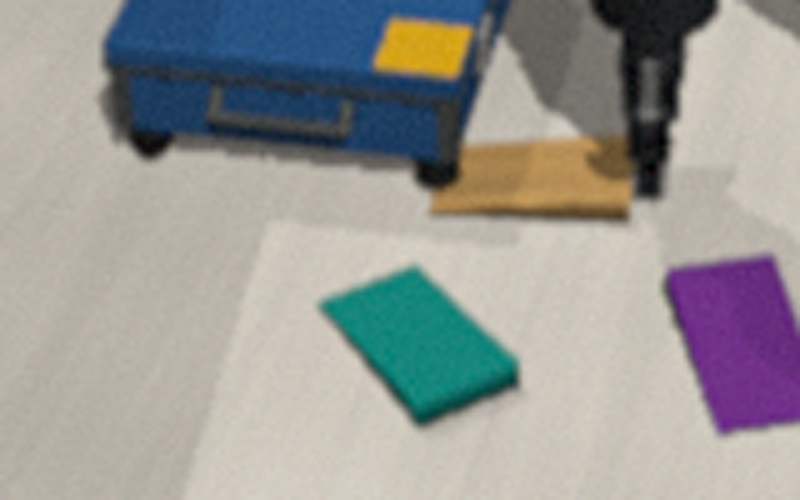

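The thin end is now under the foot's near edge, and the foot sits mid-width. Now short, slow pushes while I watch the force.

>>> apply_moves(plan=[-0.002,0,0,0,0,0,-0.004,0,0,0,0,0,-0.006,0,0,0,0,0,-0.008,0,0,0,0,0])

```text
clock: 4.92
eef_pos: [0.5175, -0.0821, 0.0063]
tool_rot: [-0.082, 0.997, 0.0, -0.0]
ft_force: [0.1, 0.3, 1.1]
grip_width: 0.024
```

>>> apply_moves(plan=[-0.0015,0,0,0,0,0,-0.003,0,0,0,0,0])

```text
clock: 5.08
eef_pos: [0.5205, -0.0816, 0.0063]
tool_rot: [-0.082, 0.997, -0.0, -0.0]
ft_force: [-2.5, 0.5, 0.7]
grip_width: 0.0242
```

>>> apply_moves(plan=[-0.001,0,0,0,0,0,-0.002,0,0,0,0,0])

```text
clock: 5.25
eef_pos: [0.5223, -0.0813, 0.0063]
tool_rot: [-0.082, 0.997, -0.0, -0.0]
ft_force: [-1.9, 0.6, 0.7]
grip_width: 0.024
```

>>> apply_moves(plan=[-0.001,0,0,0,0,0,-0.002,0,0,0,0,0])

```text
clock: 5.42
eef_pos: [0.5243, -0.0809, 0.0063]
tool_rot: [-0.082, 0.997, 0.0, -0.0]
ft_force: [-1.1, -1.0, 1.1]
grip_width: 0.024
```

>>> apply_moves(plan=[-0.001,0,0,0,0,0,-0.002,0,0,0,0,0])

```text
clock: 5.58
eef_pos: [0.5255, -0.0807, 0.0063]
tool_rot: [-0.082, 0.997, -0.0, -0.001]
ft_force: [-4.3, -1.1, 3.5]
grip_width: 0.0241
```

>>> apply_moves(plan=[-0.001,0,0,0,0,0,-0.002,0,0,0,0,0])

```text
clock: 5.75
eef_pos: [0.5265, -0.0805, 0.0062]
tool_rot: [-0.082, 0.997, -0.0, -0.002]
ft_force: [-6.4, -2.1, 6.2]
grip_width: 0.0238
```

The push is now about 6.7 N horizontally, but there is also 6 N upward. I check this before going on.

```bash
python3 look.py c; python3 - <<'E'
from h import *
o=st(); print(o["tau"].round(2),o["ft_torque"].round(3))
E
```

```text
t 5.75 p [ 0.5265 -0.0805  0.0062] yawx -2.9777 tilt 0.0035 j [-0.151  0.511 -0.236  0.828 -0.001 -0.315] F [-6.44 -2.09  6.18] g 0.0238
t 5.85 p [ 0.5266 -0.0805  0.0062] yawx -2.9778 tilt 0.0033 j [-0.151  0.511 -0.236  0.827 -0.001 -0.315] F [-6.99 -1.27  4.91] g 0.024
[ 1.110e+00 -4.243e+01  2.160e+01 -2.160e+00  5.800e-01  1.000e-02] [-0.203  1.205  0.016]
```

View pics/sidec.png

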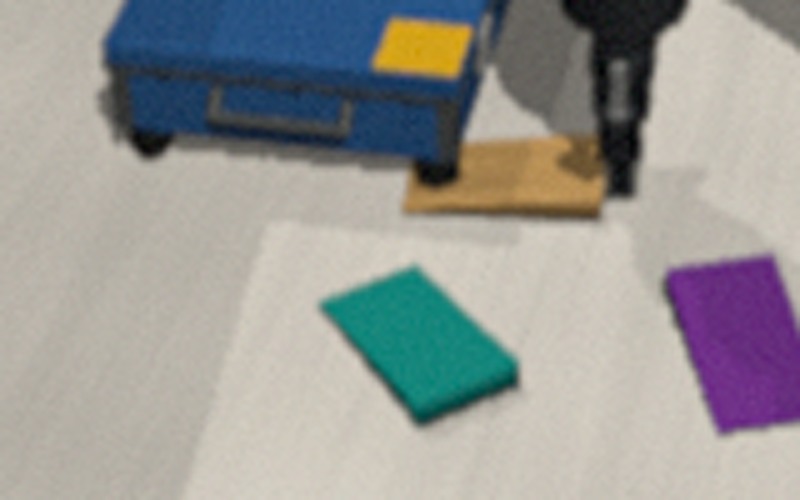

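>>> apply_moves(plan=[0,0,-0.0005,0,0,0,0,0,-0.0005,0,0,0])

```text
clock: 6.02
eef_pos: [0.5271, -0.0803, 0.0062]
tool_rot: [-0.082, 0.997, 0.0, -0.001]
ft_force: [-3.4, -0.8, -0.0]
grip_width: 0.024
```

>>> apply_moves(plan=[0,0,-0.0005,0,0,0,0,0,-0.0005,0,0,0])

```text
clock: 6.18
eef_pos: [0.5272, -0.0803, 0.0067]
tool_rot: [-0.082, 0.997, 0.0, -0.001]
ft_force: [-4.9, 0.0, -0.4]
grip_width: 0.0241
```

Raising it 1 mm removed the vertical load, so the tips had been rubbing the bench. The push itself is about 4–5 N, so I push a little more.

>>> apply_moves(plan=[-0.0005,0,-0.0005,0,0,0,-0.0005,0,-0.0005,0,0,0])

```text
clock: 6.35
eef_pos: [0.5272, -0.0803, 0.0071]
tool_rot: [-0.082, 0.997, 0.0, -0.002]
ft_force: [-5.2, -1.4, -1.4]
grip_width: 0.0243
```

>>> apply_moves(plan=[-0.0005,0,0,0,0,0,-0.0005,0,0,0,0,0])

```text
clock: 6.52
eef_pos: [0.5274, -0.0802, 0.007]
tool_rot: [-0.082, 0.997, 0.0, -0.002]
ft_force: [-6.0, -1.9, -2.1]
grip_width: 0.0242
```

>>> apply_moves(plan=[-0.0005,0,0.0003,0,0,0,-0.0005,0,0.0003,0,0,0,-0.0005,0,0.0003,0,0,0])

```text
clock: 6.77
eef_pos: [0.5279, -0.0801, 0.0066]
tool_rot: [-0.082, 0.997, 0.0, -0.002]
ft_force: [-6.1, -0.9, -0.8]
grip_width: 0.024
```

```bash
python3 - <<'E'
from h import *
st()
for i in range(4): optics.camera("side"); print(sensors.get_obs()["ft_force"].round(2))
E
```

```text
t 6.77 p [ 0.5279 -0.0801  0.0066] yawx -2.9776 tilt 0.0038 j [-0.15   0.513 -0.231  0.831 -0.001 -0.314] F [-6.1  -0.91 -0.77] g 0.024
[-4.82 -1.2  -1.81]
[-5.   -2.34 -2.71]
[-7.3  -1.04 -1.48]
[-6.14 -1.29 -0.56]
```

>>> apply_moves(plan=[-0.0005,0,0.0002,0,0,0,-0.0005,0,0.0002,0,0,0,-0.0005,0,0.0002,0,0,0])

```text
clock: 7.22
eef_pos: [0.5284, -0.08, 0.0064]
tool_rot: [-0.082, 0.997, 0.0, -0.002]
ft_force: [-5.4, -0.8, -0.7]
grip_width: 0.0241
```

```bash
python3 look.py d; python3 - <<'E'
from h import *
st()
F=[]
for i in range(6): optics.camera("side"); F.append(sensors.get_obs()["ft_force"])
print(np.mean(F,0))
E
```

```text
t 7.22 p [ 0.5284 -0.08    0.0064] yawx -2.9776 tilt 0.0039 j [-0.15   0.514 -0.23   0.831 -0.001 -0.314] F [-5.43 -0.83 -0.73] g 0.0241
t 7.32 p [ 0.5284 -0.08    0.0064] yawx -2.9776 tilt 0.0038 j [-0.15   0.514 -0.23   0.831 -0.001 -0.314] F [-6.06 -1.75 -2.48] g 0.0243
[-5.70337579 -1.27157775 -1.29551151]
```

View pics/sided.png

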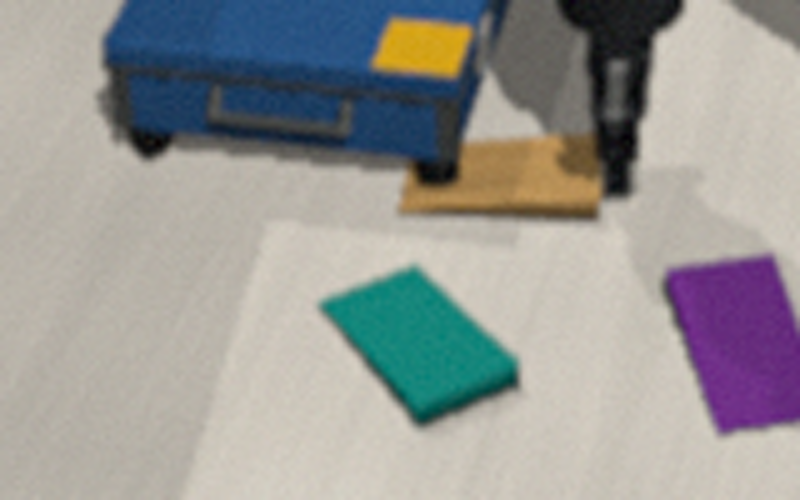

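About 6 N of push, steady, with the chest visibly unmoved. That counts as snug, so I back straight off, rise and shut the fingers.

>>> apply_moves(plan=[0.004,0,0,0,0,0,0.015,0,0,0,0,0,0.03,0,0,0,0,0,0.035,0,-0.02,0,0,0,0.035,0,-0.06,0,0,0,0.035,0,-0.1,0,0,0,0.035,0,-0.14,0,0,0,0.035,0,-0.16,0,0,0,0.035,0,-0.16,0,0,0])

```text
clock: 8.37
eef_pos: [0.5017, -0.0863, 0.1746]
tool_rot: [-0.082, 0.997, -0.002, 0.008]
ft_force: [1.5, -0.4, 0.4]
grip_width: 0.024
```

```bash
python3 look.py e; python3 - <<'E'
from h import *
F=[]
for i in range(4): optics.camera("side"); F.append(sensors.get_obs()["ft_force"])
print(np.mean(F,0))
go([.639,-.0605,.12],3.2)
E
```

```text
t 8.37 p [ 0.5017 -0.0863  0.1746] yawx -2.977 tilt 0.017 j [-1.710e-01  2.770e-01 -9.700e-02  1.179e+00  1.000e-03 -3.350e-01] F [ 1.52 -0.41  0.35] g 0.024
[ 0.03034055  0.285389   -0.39305683]
t 8.67 p [ 0.495  -0.0854  0.1657] yawx -2.9773 tilt 0.0026 j [-0.171  0.286 -0.11   1.178  0.    -0.335] F [ 0.37  0.63 -0.49] g 0.0243
shift [-0.1463  0.001   0.0454] rot [ 0.001  -0.0024  0.1059]
```

View pics/sidee.png

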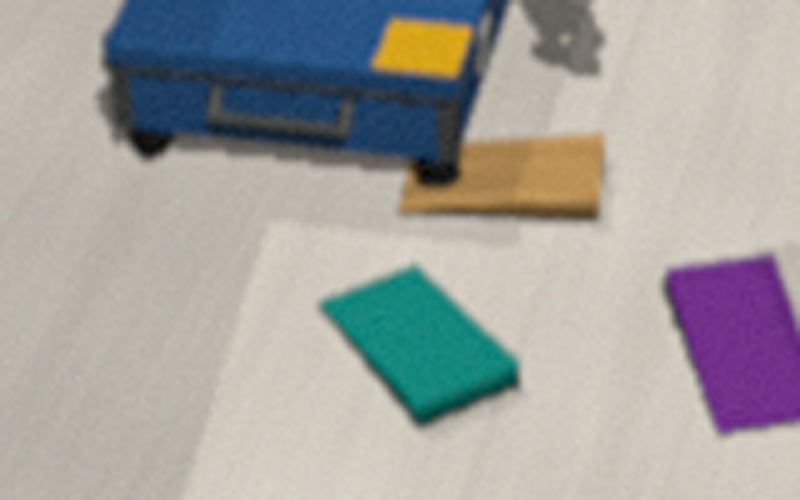

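View pics/tope.png

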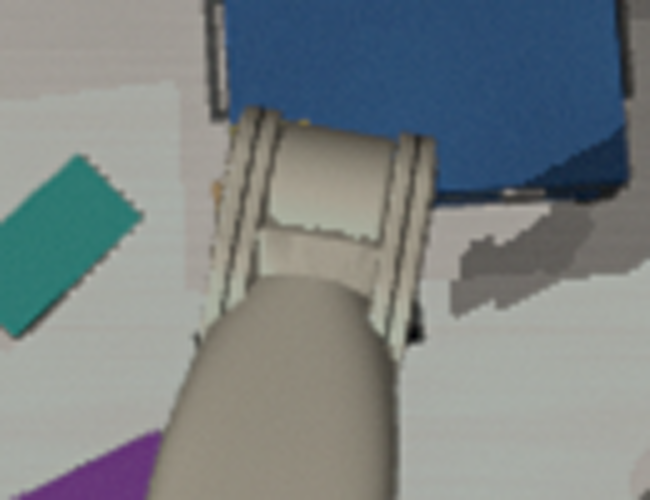

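The wedge stayed put: its front edge is at crop (402–415, 172–212), with the foot resting on it. Next I move above the yellow corner with the fingers shut.

>>> apply_moves(plan=[-0.03,0,0,0,0,0,-0.06,0,0,0,0,0,-0.09,0,0,0,0,0,-0.12,0,0,0,0,0,-0.146,0.001,0.01,0,0,0,-0.146,0.001,0.03,0,0,0,-0.146,0.001,0.045,0,0,0,-0.146,0.001,0.05,0,0,0,-0.146,0.001,0.05,0,0,0], grip=0)

```text
clock: 9.42
eef_pos: [0.6375, -0.0606, 0.1136]
tool_rot: [-0.082, 0.997, 0.001, -0.003]
ft_force: [-0.1, 0.7, 0.2]
grip_width: -0.0002
```

```bash
python3 look.py f; python3 - <<'E'
from h import *
F=[]
for i in range(4): 
    c=optics.camera("side"); F.append(sensors.get_obs()["ft_force"])
print(np.mean(F,0)); go([.639,-.0605,.100],3.3)
x0,y0=205,140; cv2.imwrite("pics/sf2.png",cv2.resize(c["pixels"][140:240,205:365,::-1],None,fx=5,fy=5,interpolation=cv2.INTER_CUBIC))
E
```

```text
t 9.42 p [ 0.6375 -0.0606  0.1136] yawx -2.9773 tilt 0.0068 j [-0.095  0.59   0.226  1.213  0.    -0.259] F [-0.14  0.71  0.16] g -0.0002
[-0.24948291  0.08767483 -0.25316806]
t 9.72 p [ 0.6403 -0.061   0.1188] yawx -2.9776 tilt 0.0026 j [-0.095  0.585  0.23   1.214  0.    -0.259] F [ 0.05  0.23 -0.33] g 0.0004
shift [0.0012 0.0008 0.0188] rot [-0.0007  0.0025  0.0056]
```

View pics/sf2.png

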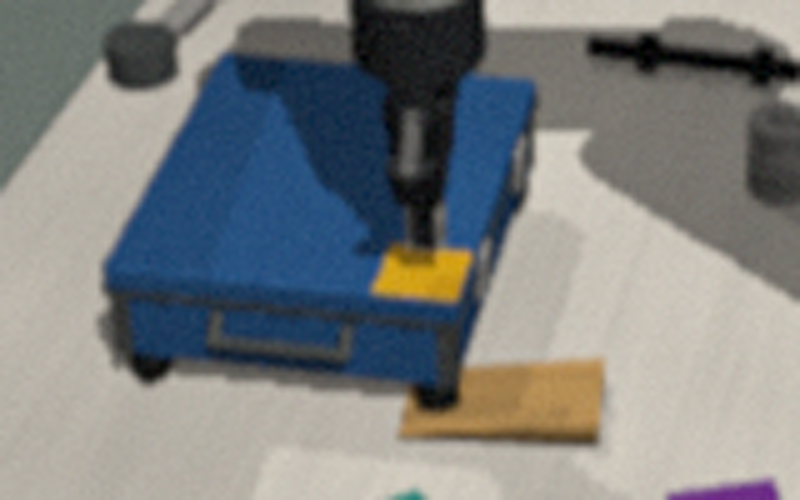

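>>> apply_moves(plan=[0.001,0.001,0.004,0,0,0,0.001,0.001,0.008,0,0,0,0.001,0.001,0.012,0,0,0,0.001,0.001,0.015,0,0,0,0.001,0.001,0.017,0,0,0,0.001,0.001,0.018,0,0,0,0.001,0.001,0.018,0,0,0])

```text
clock: 10.3
eef_pos: [0.6382, -0.06, 0.0988]
tool_rot: [-0.082, 0.997, 0.0, -0.0]
ft_force: [0.4, -0.8, 1.2]
grip_width: -0.0001
```

>>> apply_moves(plan=[0,0,0.001,0,0,0,0,0,0.002,0,0,0,0,0,0.002,0,0,0])

```text
clock: 10.55
eef_pos: [0.6384, -0.06, 0.0972]
tool_rot: [-0.082, 0.997, 0.0, -0.0]
ft_force: [-0.2, -0.4, -0.4]
grip_width: 0.0003
```

>>> apply_moves(plan=[0,0,0.0007,0,0,0,0,0,0.0015,0,0,0,0,0,0.0015,0,0,0])

```text
clock: 10.8
eef_pos: [0.6384, -0.06, 0.0957]
tool_rot: [-0.082, 0.997, 0.0, -0.0]
ft_force: [0.9, 0.8, -0.2]
grip_width: -0.0006
```

>>> apply_moves(plan=[0,0,0.0005,0,0,0,0,0,0.001,0,0,0])

```text
clock: 10.97
eef_pos: [0.6385, -0.06, 0.0953]
tool_rot: [-0.082, 0.997, -0.0, 0.0]
ft_force: [-1.7, 1.1, 4.6]
grip_width: 0.0
```

>>> apply_moves(plan=[0,0,0.0003,0,0,0,0,0,0.0007,0,0,0])

```text
clock: 11.13
eef_pos: [0.6385, -0.06, 0.0953]
tool_rot: [-0.082, 0.997, -0.0, 0.0]
ft_force: [-3.8, 1.3, 8.1]
grip_width: -0.0001
```

>>> apply_moves(plan=[0,0,0.0003,0,0,0,0,0,0.0005,0,0,0])

```text
clock: 11.3
eef_pos: [0.6385, -0.06, 0.0953]
tool_rot: [-0.082, 0.997, -0.0, 0.001]
ft_force: [-3.3, 0.9, 8.6]
grip_width: -0.0005
```

It holds firm at about 8 N with no dip (tip z stays at 95.3 mm). I hold there briefly and check the picture.

>>> apply_moves(plan=[0,0,-0.0003,0,0,0,0,0,-0.0003,0,0,0,0,0,-0.0003,0,0,0,0,0,-0.0003,0,0,0])

```text
clock: 11.63
eef_pos: [0.6385, -0.06, 0.0953]
tool_rot: [-0.082, 0.997, -0.0, 0.0]
ft_force: [-3.7, -0.8, 6.7]
grip_width: -0.0003
```

```bash
python3 - <<'E'
from h import *
F=[]
for i in range(5): 
    c=optics.camera("side"); F.append(sensors.get_obs()["ft_force"])
print(np.mean(F,0)); st()
cv2.imwrite("pics/sg.png",cv2.resize(c["pixels"][140:240,205:365,::-1],None,fx=5,fy=5,interpolation=cv2.INTER_CUBIC))
E
```

```text
[-2.55996154  0.59557223  6.93609613]
t 11.88 p [ 0.6385 -0.06    0.0953] yawx -2.9774 tilt 0.001 j [-0.094  0.6    0.192  1.162  0.    -0.258] F [-2.3   1.03  7.14] g 0.0002
```

View pics/sg.png

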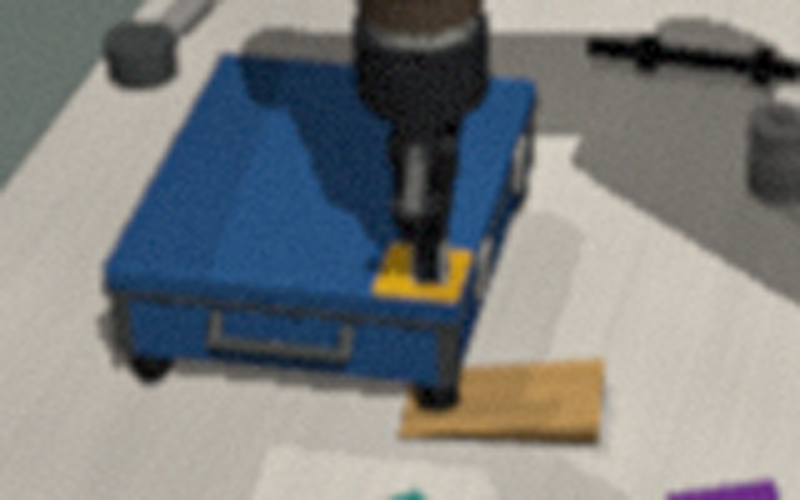

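7 N was held for over half a second with no rock, and the wedge did not move. Next I lift off and retreat.

>>> apply_moves(plan=[0,0,-0.001,0,0,0,0,0,-0.003,0,0,0,0,0,-0.008,0,0,0,0,0,-0.02,0,0,0,0,0,-0.045,0,0,0,0,0,-0.075,0,0,0,0.03,0,-0.1,0,0,0,0.06,0,-0.12,0,0,0,0.1,0,-0.12,0,0,0,0.14,0,-0.12,0,0,0,0.18,0,-0.12,0,0,0,0.2,0,-0.12,0,0,0])

```text
clock: 12.88
eef_pos: [0.4367, -0.0928, 0.214]
tool_rot: [-0.082, 0.997, 0.0, -0.001]
ft_force: [-0.7, 0.3, -0.3]
grip_width: -0.0001
```

>>> apply_moves(plan=[0,0.03,0,0,0,0,0,0.06,0,0,0,0,0,0.1,0,0,0,0,0,0.14,0,0,0,0,0,0.17,0,0,0,0,0,0.18,0,0,0,0,0,0.18,0,0,0,0,0,0.18,0,0,0,0])

```text
clock: 13.55
eef_pos: [0.4118, 0.0849, 0.2141]
tool_rot: [-0.083, 0.997, -0.0, 0.0]
ft_force: [0.4, -0.7, 0.4]
grip_width: 0.0001
```

```bash
python3 - <<'E'
from h import *
for i in range(8): c=optics.camera("side")
st(); t=optics.camera("top")
cv2.imwrite("pics/sh.png",cv2.resize(c["pixels"][140:240,205:365,::-1],None,fx=5,fy=5,interpolation=cv2.INTER_CUBIC))
cv2.imwrite("pics/th.png",t["pixels"][:,:,::-1])
E
python3 meas.py | grep -v z19
```

```text
t 13.95 p [0.4118 0.0841 0.2139] yawx -2.9789 tilt 0.0002 j [ 0.202  0.093 -0.221  1.257 -0.     0.039] F [-0.41 -0.    0.17] g -0.0002
top yellow cen [ 0.6449 -0.0669  0.096 ] quad [[0.621, -0.0928], [0.6209, -0.0446], [0.6674, -0.0412], [0.6708, -0.0897]]
top wedge px [[333.0, 185.0], [337.0, 207.0], [317.0, 211.0], [313.0, 185.0]] cen z.01 [ 0.5803 -0.0702  0.01  ]
top lid px [[397.0, 178.0], [317.0, 183.0], [312.0, 117.0], [390.0, 113.0]] z96 [[0.6248, -0.3015], [0.6077, -0.0446], [0.8306, -0.0274], [0.8449, -0.2845]]
side yellow cen [ 0.6448 -0.065   0.096 ] quad [[0.6223, -0.0922], [0.6174, -0.041], [0.6682, -0.0391], [0.6717, -0.0912]]
side wedge px [[325.0, 229.0], [300.0, 227.0], [300.0, 213.0], [325.0, 210.0]] cen z.01 [ 0.5745 -0.0684  0.01  ]
side lid px [[311.0, 156.0], [299.0, 217.0], [216.0, 209.0], [249.0, 151.0]] z96 [[0.6353, -0.2909], [0.5878, 0.0346], [0.8258, 0.0533], [0.8446, -0.2739]]
```

View pics/sh.png

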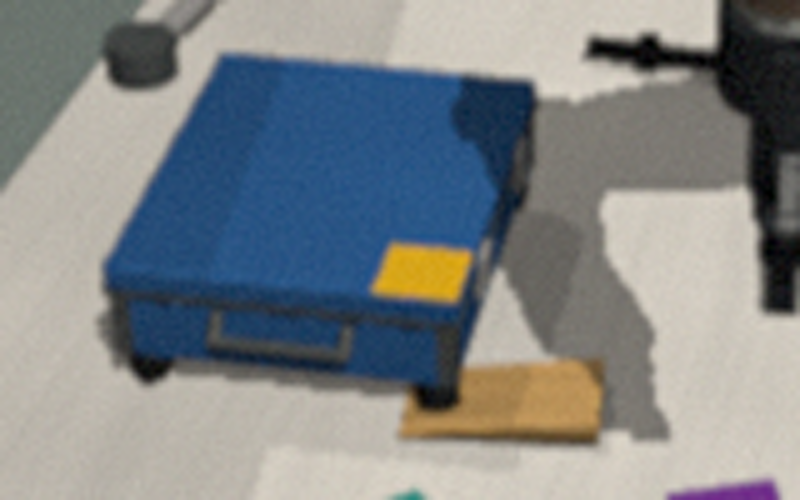

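View pics/th.png

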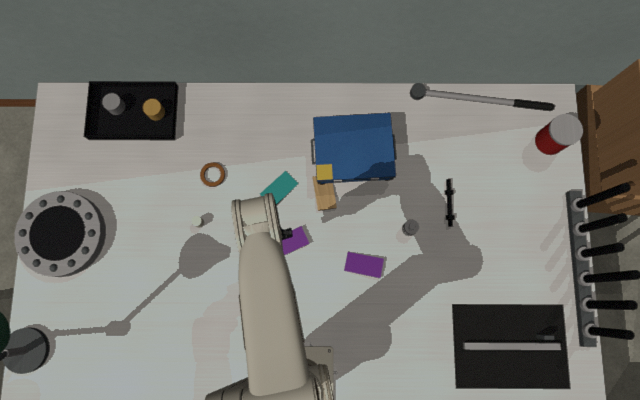

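The chest has moved under 0.5 mm, the wedge is unchanged under the foot, the bystanders are in place and the arm is clear. I hand the job in.

```bash
python3 -c "
from workcell import bot
print(bot.job_done())"
```

```text
the job is handed in; nothing more can be done
None
```

I pushed the wedge thin end first under the short foot, and the chest no longer rocks when its yellow corner is pressed. I handed the job in at about 14 s; no verdict came back.

- **Wedge:** I turned it about 0.1 rad while pushing so that it pointed at the foot. Its push force then settled at about 6 N. Part-way the fingertips rubbed the bench, which made the push read too high, so I raised them 1 mm and pushed again until the reading was clean.
- **Press test:** I pressed the yellow corner at 7 to 8.5 N for over half a second. The fingertip height stayed at 95.3 mm, and the pictures show no tilt.
- **Last checks:** The yellow square is within 0.5 mm of where it started. In the pictures the wedge looks the same after the press as before it, lying flat under the foot. The bystanders look unmoved by eye in the top view, and the arm is clear with forces near zero.
- **Not measured:** I could not measure the force between wedge and foot directly. That the wedge still bears on the foot rests on the push force and the press not dipping. The chest outline fitted from the images came out up to 17 mm off between pictures where the wedge or a shadow touched it, so I relied on the yellow square instead.

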